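# Draw the stop rod of a tube-cutting jig to its red band

### The job

Set the stop rod of the tube-cutting jig: press the jig's hinged spring pedal down to its stop so that it kicks the rod out of the front of the block, and let the pedal spring back. Then grip the end of the rod and draw it straight and gently out along its bore, without jamming it or pulling it right out, until the whole red band has just come out of the block, and finish while still gripping the rod there. Leave the tin, the wire spool, the dish and the blue needle file where they are.

Things in the scene. Friction and masses are not known exactly. Their poses are not given: they have to be found in the camera images.
- jig: Jig, screwed to the bench: grey block 80 long (x) x 46 wide (y), top 64 mm above the bench, on a dark base 190 x 70 x 12 mm. Origin: centre of the base, on the bench; z up; -x points out of the block's front face (at x = -90 mm), the way the rod is drawn; pedal at the rear (+x). No base under the drawn rod. A brass spring plunger stands 11 mm above the block and drags on the rod with a few N.
- bore_mouth (a point): Centre of the bore's mouth in the block's front face, 38 mm above the bench, at x = -90 mm, y = 0 in the jig's frame. The bore is 17 mm wide, runs level along the jig's x and goes right through the block.
- rod_end (a point): Centre of the outer end face of the stop rod: straight steel, 16 mm diameter, 120 mm long, about 0.2 kg, loose in the bore; its x axis runs inwards along it. Dark grip grooves on the first 30 mm; red band from 48 to 56 mm behind this end. This end starts 2 to 6 mm out of the bore mouth; the pedal at its stop brings it about 30 mm out, where it stays. Grip it from above, fingers left and right.
- rod_center (a point): Middle of the rod's length, on its axis (60 mm behind its outer end).
- pedal (a joint): Angle of the spring pedal: 0 = up at rest, 0.70 rad = down at its stop (rod kicked out). Its drop arm pushes the rod's rear end while it is pressed. It needs about 4 to 12 N at the pad and springs back by itself.
- pedal_pad (a point): Centre of the top of the pedal's black rubber pad (36 x 34 mm), where it is pressed downwards. Moves with the pedal: at rest it is 105 mm above the bench and 67 mm from the jig's origin along +x, at the stop about 68 mm high and 72 mm from it.
- pedal_hinge (a point): Pedal's hinge axis, parallel to the jig's y, 80 mm above the bench, 20 mm from the jig's origin along +x, between two grey cheeks whose tops are 90 mm above the bench.
- solder_tin_c (a point): Bystander: small round tin, white with a yellowish lid, 57 mm across, 28 mm high; point on its axis 15 mm above its underside.
- wax_spool_c (a point): Bystander: spool of green binding wire with wooden ends, 44 mm across, 34 mm high; point on its axis 15 mm above its underside.
- borax_dish_c (a point): Bystander: white ceramic dish, 72 mm across, 18 mm high; point on its axis 15 mm above its underside.
- lamp_corner (a point): Near left lower corner of the bench lamp's fixed grey head, 244 mm above the bench. The head is a solid bar that runs from here 95 mm along +x, 412 mm along -y (to the right) and 50 mm up: an obstacle to the right of the jig; an arm that comes from the right should swing past it on the near side.
- needle_file_c (a point): Bystander: needle file with a blue handle, 173 mm long, 8 mm thick; its middle.

How it is judged:
On the way, in this order (a step that is already met when the one before it is completed fails the run):
1. the pedal is pressed down to its stop and the rod is kicked out of the block (value of joint pedal above 0.66 rad and x of rod_end in the frame of jig below -0.114 m), for 0.1 s.
2. the pedal has sprung back and the rod, in the fingers, is being drawn out (value of joint pedal below 0.1 rad and contact force between the fingers and rod above 1 N and x of rod_end in the frame of jig below -0.127 m), for 0.1 s.
At the end, for the whole second after the job is handed in: Rod at rest, pinched by the fingers (over 1.5 N), its end 54.5 to 68 mm out of the block (red band out), in line with the bore within 0.05 rad and 5 mm; pedal up (under 0.1 rad); tin, spool, dish and file within 20 mm of where they were (x of rod_end in the frame of jig between -0.158 and -0.1445 m and angle between the x axis of rod and the x axis of jig, either way round below 0.05 rad and y of rod_end in the frame of jig between -0.005 and 0.005 m and contact force between the fingers and rod above 1.5 N and linear speed of rod below 0.01 m/s and value of joint pedal below 0.1 rad and distance of each of wax_spool_c, solder_tin_c, borax_dish_c, needle_file_c from where it was at the start of the episode below 0.02 m); the arm keeps its last pose, push and grip.
It fails at once if the rod is pulled right out of position (its end more than 90 mm in front of the block) (x of rod_end in the frame of jig below -0.18 m).
It fails at once if the rod is wrenched in its bore (more than 60 N between rod and jig) (contact force between rod and jig above 60 N).
It fails at once if the tin, spool, dish or needle file is pushed away by more than 20 mm (distance of any of wax_spool_c, solder_tin_c, borax_dish_c, needle_file_c from where it was at the start of the episode above 0.02 m).
It also fails if it takes over 51 s, if anything falls off the work surface, if the arm or the gripper's body presses on something with over 40 N, if the wrist force passes 120 N, or if a joint passes its speed limit or range.

### The arm

A 7-joint arm with a two-finger parallel gripper is mounted at the origin on a cart in front of the work surface, level with it; the furniture and walls round the work are solid. World frame = base frame: x ahead of the robot, y to its left, z up, the work surface at z = 0. Lengths are in m, angles in rad, forces in N, time in s.
With the tool pointing down it reaches from about 0.4 to 0.85 m from the base axis. Payload 4.4 kg.
Tool frame: the origin (TCP) lies on the centre line of the jaws, within the pads' length; the fingertips stand 19 mm ahead of it and the grasp point (between the pads) is the TCP; z points along the fingers, y is the direction in which the jaws open and shut (so a half turn about z gives the same grasp; the last joint's range is limited). The gripper opens to 94 mm and grips with 3 to 60 N. Pads are 16 mm wide; open, the fingers measure 119 mm over their backs; the gripper's body (75 mm by 177 mm) begins 78 mm behind the grasp point.
Start: joints at [1.235, 0.628, 0.038, 1.517, -0.027, 0.996, -0.02], TCP at [0.173, -0.626, 0.224] pointing down, gripper open.
Joint ranges: [-3.06, 3.06], [-0.37, 2.12], [-1.25, 1.32], [0.18, 2.47], [-1.1, 4.24], [0.23, 1.98], [-2.94, 2.94]. Speed limits (rad/s): [2.57, 2.57, 3.14, 3.14, 3.14, 3.14, 3.14].

### API

Orientations are given as a rotation vector (axis times angle).
In Python, from station import observe, read_camera, job gives the robot as it stands.
- The arm moves only by the tool send_rows, never from a script. Its argument "commands" is a list of rows, each a list of 4 numbers: the shift along the tool's x, y, z in m, then the turn about the tool's z in degrees. In form: [[dx, dy, dz, spin], ...]. A call has 1 to 12 rows; each row is the pose to reach, as a shift and turn from the pose commanded when the call began, along the tool's axes at that moment; what a row does not reach only later rows make up. A row lasts 1/8 s, in which the tool goes at most 62.5 mm and 10.7 degrees, less where a joint would pass 70% of its speed; a pose out of reach is approached as far as the arm can. A call with a gripper value outside its range is refused whole. "fingers" is the closure, from -1 (fully open) to 1 (shut), set as the call begins (left out, the last holds). The fingers move at their own pace and stop on an object; the grip force is fixed at half the most. Time passes only in rows, so rows that repeat a pose let the fingers close. It gives the time, the measured TCP pose, the force and the opening at its end, in the units of the state.
- observe(): the state, without advancing time (a new reading comes with each control period).
- read_camera(name): name is "scene" or "top" or "wrist"; returns a dict with "image" (420x560x3 uint8, red, green, blue), "depth" (420x560 float32, m along the optical axis (not along the pixel's ray), 0 where there is no reading), "fx", "fy", "cx", "cy" (pixels), "dist" ([k1, k2, p1, p2, k3] as OpenCV has them; the pictures are not rectified), "world_to_cam" (4x4, takes a point from world to camera coordinates); the wrist camera has in their place "tool_from_camera" (4x4, takes a point from camera to tool coordinates, whose origin is the TCP and whose axes are the flange's). Camera axes: x right, y up, looking along -z (the intrinsics and any distortion apply to the point x, -y, -z); pixel columns grow to the right and rows downward; lengths in m; the calibration is good to about 2 mm. A picture is of the moment at which its call begins: read the wrist's pose just before it.
- job.hand_in(): hands the job in, once; it reports no verdict.
The state is a dict: "time": time; "q": joint angles; "joint_vel": joint speeds; "effort": joint torques, N m; "eef_pos": TCP position; "orientation": TCP orientation; "force": force on the tool from outside, world axes, zero at the start; "wrist_torque": the same for the moment, N m; "grip_width": finger opening in m.
Only numpy, scipy, OpenCV 4.12 (cv2) and the standard library are available. Lean on these libraries where they do the work, as an engineer would, in place of code of your own. Each camera call takes 0.05 s, during which the arm holds its last target. There are 200 camera calls.

## Working session

There is one attempt and no reset: what is moved stays moved. The work goes in short steps, Python scripts to look and compute and a tool call to move; the robot and the scene stay as the last step left them, time stands still between calls to the robot, and variables do not carry over. Pictures are saved under pics/ and viewed, about 8 in all and at most 12, crops included, and the job is handed in when it is done.

Besides the shell and the picture viewer there is one more tool, called after ">>>" as name(argument=value, ...) on one line, values as JSON. send_rows: Moves the arm, as the interface text tells. Its arguments: {"type":"object","properties":{"commands":{"type":"array"},"fingers":{"type":"number"}},"required":["commands"]}

```bash
mkdir -p pics
cat > h.py <<'E'
import numpy as np, cv2, pickle
from station import observe, read_camera, job
from scipy.spatial.transform import Rotation as R
def K(c): return np.array([[c['fx'],0,c['cx']],[0,c['fy'],c['cy']],[0,0,1.]])
def wc(c,s=None):
    if 'world_to_cam' in c: return np.linalg.inv(np.array(c['world_to_cam']))
    T=np.eye(4);T[:3,:3]=R.from_rotvec(s['orientation']).as_matrix();T[:3,3]=s['eef_pos']
    return T@np.array(c['tool_from_camera'])
def ray(c,uv,s=None):
    p=cv2.undistortPoints(np.array(uv,float).reshape(-1,1,2),K(c),np.array(c['dist'],float)).reshape(-1,2)
    T=wc(c,s); d=np.c_[p[:,0],-p[:,1],-np.ones(len(p))]@T[:3,:3].T
    return T[:3,3],d
def onz(c,uv,z,s=None):
    o,d=ray(c,uv,s); return o+d*((z-o[2])/d[:,2])[:,None]
def cloud(c,s=None):
    h,w=c['depth'].shape; v,u=np.mgrid[:h,:w]
    o,d=ray(c,np.c_[u.ravel(),v.ravel()],s)
    return (o+d*c['depth'].ravel()[:,None]).reshape(h,w,3)
def save(n,im): cv2.imwrite('pics/'+n+'.png',np.ascontiguousarray(im[...,::-1]))
E
python3 - <<'E'
from h import *
s=observe();print({k:np.round(v,3) for k,v in s.items()})
for n in('scene','top'):
    c=read_camera(n);save(n+'0',c['image']);pickle.dump(c,open(n+'0.pkl','wb'));print(n,np.round(wc(c),3).tolist(),c['fx'],(c['depth']>0).mean())
E
```

```text
{'time': np.float64(0.0), 'q': array([ 1.235,  0.629,  0.038,  1.518, -0.027,  0.996, -0.02 ]), 'joint_vel': array([ 0.   ,  0.003, -0.   , -0.   ,  0.   , -0.   ,  0.   ]), 'effort': array([-2.0000e-03, -5.4972e+01,  1.1430e+00, -1.8663e+01, -5.2000e-02,
        2.4000e-02,  0.0000e+00]), 'eef_pos': array([ 0.173, -0.626,  0.224]), 'orientation': array([-3.111, -0.422,  0.   ]), 'force': array([ 0.131, -0.617, -0.645]), 'wrist_torque': array([ 0.034, -0.033, -0.006]), 'grip_width': np.float64(0.094)}
scene [[-0.688, 0.451, -0.568, -0.136], [-0.725, -0.445, 0.525, 0.616], [-0.016, 0.773, 0.634, 0.975], [0.0, 0.0, 0.0, 1.0]] 517.8804858148771 0.9960884353741497
top [[-0.011, 0.992, -0.122, 0.455], [-0.999, -0.007, 0.032, -0.017], [0.031, 0.123, 0.992, 1.128], [0.0, 0.0, 0.0, 1.0]] 462.31224589711877 0.9959991496598639
```

View pics/scene0.png

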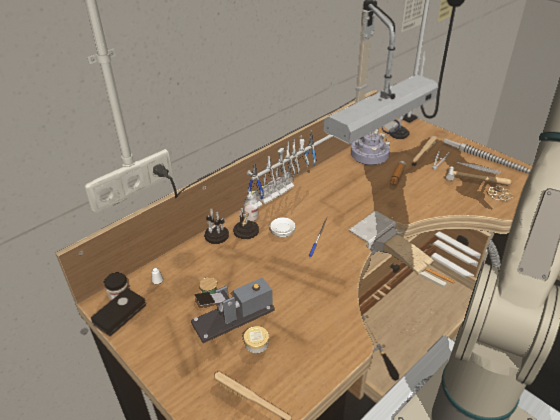

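View pics/top0.png

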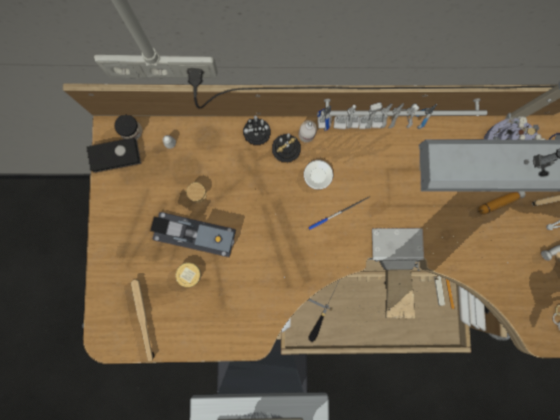

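The scene view shows the jig at (232,305), with the block right at (252,298) and the pedal left. The tin is at (256,338), and the spool sits behind the pedal at (208,287). In the top view the jig is at (194,234) with the block towards image right (-y) and the pedal at (168,228). The spool is at (196,191), the tin at (188,275), the dish at (318,175), the file at (335,214) and the lamp head from (425,140) rightwards.

Run:
```python
from h import *
def rect(P): 
    r=cv2.minAreaRect((P[:,:2]*1000).astype(np.float32)); return np.round(r[0],1),np.round(r[1],1),round(r[2],1)
for n in('top','scene'):
    c=pickle.load(open(n+'0.pkl','rb'));P=cloud(c)
    g=P[240 if n=='top' else 330, 270 if n=='top' else 200]; print(n,'bench',np.round(g,3))
    j0=np.array([0.43,0.16])
    cen=onz(c,[[194,234] if n=='top' else [232,305]],0.03)[0];print('jig approx',cen)
    near=np.linalg.norm(P[...,:2]-cen[:2],axis=2)<0.16
    I=c['image'].astype(int)
    for nm,lo,hi in(('blocktop',.058,.069),('base',.006,.018),('pad',.096,.115),('cheek',.084,.095)):
        m=near&(P[...,2]>lo)&(P[...,2]<hi)
        if nm=='base': m&=I.sum(2)<200
        m=m.astype(np.uint8)
        k,L,st,ce=cv2.connectedComponentsWithStats(m)
        for i in range(1,k):
            if st[i,4]>(40): print(nm,st[i,4],np.round(ce[i]),rect(P[L==i]),np.round(np.median(P[L==i][:,2]),3))
c=pickle.load(open('top0.pkl','rb'));s=pickle.load(open('scene0.pkl','rb'))
a=cv2.resize(c['image'][170:300,120:280],None,fx=4,fy=4,interpolation=2)
b=cv2.resize(s['image'][265:365,180:290],None,fx=4,fy=4,interpolation=2)
o=np.zeros((520,800,3),np.uint8);o[:520,:640]=a
save('crop1',o[:, :640]);save('crop2',b)
print('lamp',onz(c,[[421,190]],.244))
```

```text
top bench [ 0.511 -0.027 -0.002]
jig approx [0.52534244 0.15220943 0.03      ]
blocktop 674 [214. 238.] (array([513.4, 102.2]), array([80. , 45.9]), 76.6) 0.063
base 154 [202. 224.] (array([542.6, 128.3]), array([101.4,  25. ]), 76.6) 0.01
pad 251 [160. 225.] (array([540.4, 215.2]), array([35.4, 33.6]), 76.5) 0.104
cheek 252 [177. 229.] (array([531.6, 177.7]), array([46.6, 48.5]), 76.7) 0.088
scene bench [0.541 0.243 0.011]
jig approx [0.5341603  0.15139167 0.03      ]
blocktop 539 [252. 290.] (array([513. , 103.7]), array([82.1, 51.2]), 75.9) 0.064
blocktop 43 [229. 308.] (array([508.7, 176.9]), array([28.7,  6.2]), 70.4) 0.064
pad 191 [204. 298.] (array([540.4, 218.9]), array([34.1, 35.5]), 76.4) 0.105
cheek 207 [221. 296.] (array([531.6, 177.6]), array([49.2, 49.3]), 64.2) 0.088
lamp [[ 0.59355222 -0.31966156  0.244     ]]
```

View pics/crop1.png

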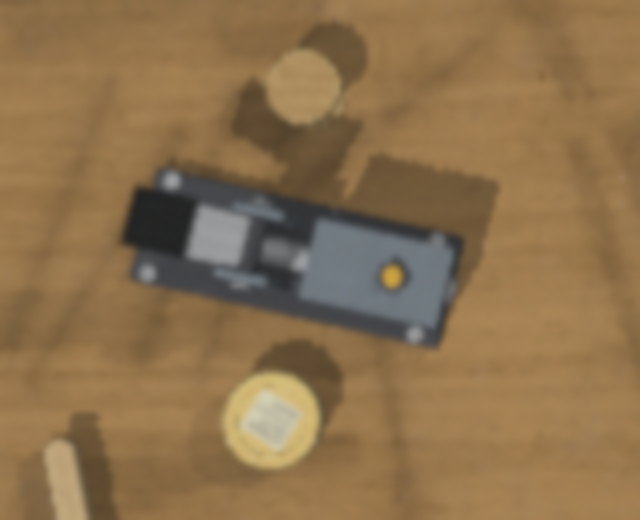

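View pics/crop2.png

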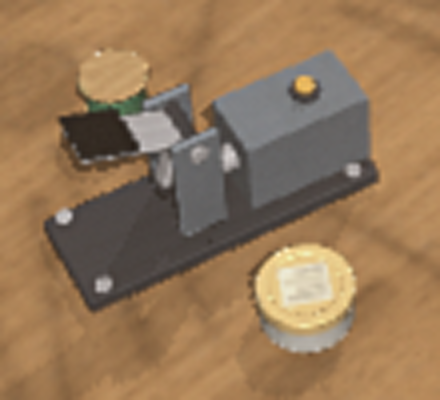

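The block and pad agree across the two views to about 2 mm in x and 1.5–4 mm in y. The jig axis yaw is 76.6° and the origin is at about (0.525, 0.151). The crops show the rod end in the front face, the spool behind the pedal and the tin on the near side, so the approach from the near right is clear.

>>> send_rows(commands=[[0.029,-0.034,0,-5],[0.058,-0.067,0,-10],[0.088,-0.101,0,-15],[0.117,-0.134,0,-20],[0.146,-0.168,0,-25],[0.175,-0.201,0,-30],[0.205,-0.235,0,-35],[0.234,-0.269,0,-40],[0.263,-0.302,0,-45],[0.293,-0.336,0,-50],[0.322,-0.37,0,-55],[0.351,-0.403,0,-61.2]], fingers=1)

```text
time: 1.6
eef_pos: [0.4045, -0.1432, 0.2244]
orientation: [-2.461, -1.952, 0.0]
force: [0.8, 0.7, -0.3]
grip_width: 0.0005
```

```bash
cat >> h.py <<'E'
O=np.array([.525,.1508]);A=np.array([.2325,.9726])
def jig(p):
    d=np.asarray(p)[...,:2]-O; return np.stack([d@A,d@np.array([-A[1],A[0]]),np.asarray(p)[...,2]],-1)
def togo(jx,jy,z):
    s=observe(); M=R.from_rotvec(s['orientation']).as_matrix()
    t=np.r_[O+jx*A+jy*np.array([-A[1],A[0]]),z]-s['eef_pos']
    yaw=np.degrees(np.arctan2(M[1,0],M[0,0])); print('eef',np.round(s['eef_pos'],4),'jig',np.round(jig(s['eef_pos']),4),'yaw',yaw,'tilt z',np.round(M[:,2],3),'tool shift',np.round(M.T@t,4),'spin',yaw-76.56)
E
python3 -c "
from h import *
togo(.07,0,.224);togo(-.04,0,.224)"
```

```text
eef [ 0.4045 -0.1432  0.2244] jig [-0.3139  0.0489  0.2244] yaw 76.84968509780867 tilt z [-0. -0. -1.] tool shift [0.3837 0.0509 0.0004] spin 0.2896850978086718
eef [ 0.4045 -0.1432  0.2244] jig [-0.3139  0.0489  0.2244] yaw 76.84968509780867 tilt z [-0. -0. -1.] tool shift [0.2737 0.0503 0.0004] spin 0.2896850978086718
```

>>> send_rows(commands=[[0.04,0.006,0,0.3],[0.08,0.012,0,0.3],[0.12,0.018,0,0.3],[0.16,0.024,0,0.3],[0.2,0.03,0,0.3],[0.24,0.035,0,0.3],[0.28,0.04,0,0.3],[0.32,0.046,0,0.3],[0.36,0.05,0.02,0.3],[0.384,0.051,0.05,0.3],[0.384,0.051,0.085,0.3],[0.384,0.051,0.085,0.3]])

```text
time: 3.1
eef_pos: [0.5402, 0.2164, 0.1369]
orientation: [-2.468, -1.942, 0.01]
force: [0.5, -0.2, -0.3]
grip_width: 0.0004
```

```bash
python3 -c "
from h import *
togo(.07,0,.124)
s=observe();c=read_camera('scene');save('s1',cv2.resize(c['image'][225:375,150:320],None,fx=4,fy=4))
c=read_camera('wrist');pickle.dump((s,c),open('w1.pkl','wb'))"
```

```text
eef [0.5402 0.2164 0.1369] jig [0.0673 0.0004 0.1369] yaw 76.39431881781435 tilt z [-0.006 -0.003 -1.   ] tool shift [0.0027 0.0005 0.0129] spin -0.16568118218565075
```

View pics/s1.png

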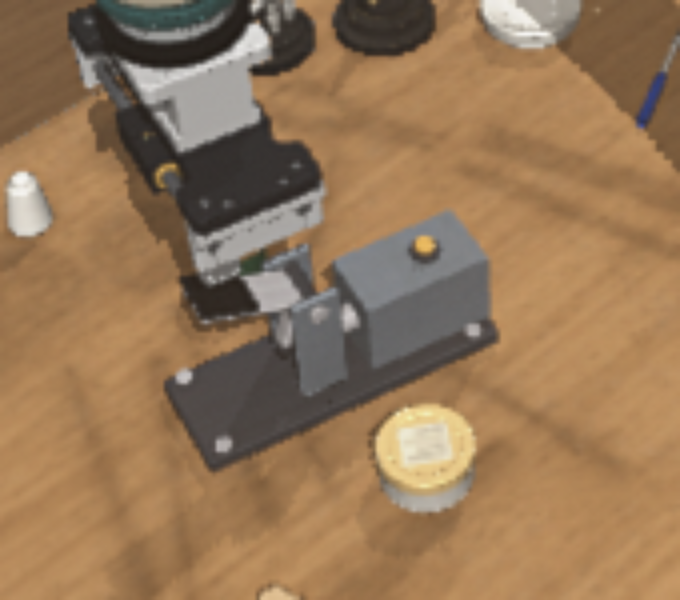

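The scene view shows the gripper hanging above the pad (pad at (225,300) in the crop). The cheeks and block are clear and the bystanders are untouched. Press in stages.

>>> send_rows(commands=[[0.003,0,0.01,0],[0.003,0,0.016,0],[0.003,0,0.021,0],[0.003,0,0.026,0],[0.003,0,0.03,0],[0.003,0,0.03,0],[0.003,0,0.03,0]])

```text
time: 4.08
eef_pos: [0.5451, 0.2244, 0.1119]
orientation: [-2.467, -1.943, -0.013]
force: [0.0, 5.2, 9.4]
grip_width: 0.0001
```

>>> send_rows(commands=[[-0.002,0,0.005,0],[-0.004,0,0.009,0],[-0.004,0,0.013,0],[-0.004,0,0.016,0],[-0.004,0,0.016,0]])

```text
time: 4.7
eef_pos: [0.5452, 0.2242, 0.0968]
orientation: [-2.464, -1.943, -0.023]
force: [0.8, 9.5, 12.2]
grip_width: 0.0007
```

>>> send_rows(commands=[[-0.001,0,0.003,0],[-0.002,0,0.006,0],[-0.002,0,0.008,0],[-0.002,0,0.008,0]])

```text
time: 5.2
eef_pos: [0.5451, 0.2234, 0.0896]
orientation: [-2.463, -1.943, -0.026]
force: [-0.2, 11.1, 15.9]
grip_width: 0.0007
```

```bash
python3 -c "
from h import *
togo(.07,0,.09)
a=[cv2.resize(read_camera('scene')['image'][250:350,180:280],(400,400)),cv2.resize(read_camera('top')['image'][180:280,150:250],(400,400))]
save('p2',np.hstack(a))"
```

```text
eef [0.5451 0.2234 0.0896] jig [ 0.0752 -0.0027  0.0896] yaw 76.55765387713862 tilt z [ 0.01   0.013 -1.   ] tool shift [-0.0052 -0.0027 -0.0005] spin -0.0023461228613825824
```

View pics/p2.png

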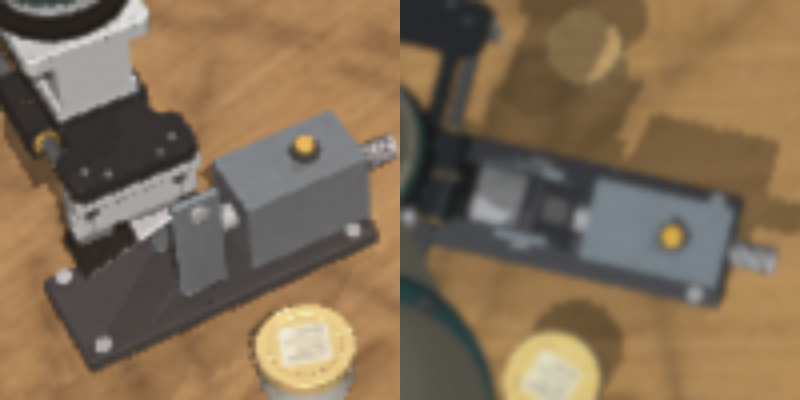

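The rod is kicked out: grooved end at (755,258) in the right half and (380,150) in the left half. I'll press slightly more until the force shows the stop, then measure the rod.

>>> send_rows(commands=[[0,0,0.003,0],[0,0,0.005,0],[0,0,0.005,0],[0,0,0.005,0]])

```text
time: 5.8
eef_pos: [0.5452, 0.2233, 0.0875]
orientation: [-2.464, -1.944, -0.026]
force: [-7.4, 7.8, 38.6]
grip_width: 0.0006
```

Run:
```python
from h import *
for n in('top','scene'):
    c=read_camera(n);P=cloud(c);J=jig(P)
    m=(J[...,0]<-.093)&(J[...,0]>-.17)&(abs(J[...,1])<.02)&(J[...,2]>.025)&(J[...,2]<.056)
    q=J[m];print(n,m.sum(),'minx',np.sort(q[:,0])[:4].round(4),'y',np.median(q[:,1]),'ztop',np.percentile(q[:,2],95))
    v,u=np.nonzero(m); print(u.min(),u.max(),v.min(),v.max())
```

```text
top 79 minx [-0.12   -0.1193 -0.1191 -0.1188] y -3.094854516376006e-05 ztop 0.04550188491332589
233 244 240 248
scene 55 minx [-0.1185 -0.1184 -0.1173 -0.1172] y 0.004803642401640721 ztop 0.04656243466544317
270 279 283 291
```

Force jumped to 38 N, so the pedal is on its stop. The rod end is at jig x ≈ -0.120, on the axis, with z top about 46 mm (two views). Lift off.

>>> send_rows(commands=[[0,0,-0.01,0],[0,0,-0.025,0],[0,0,-0.045,0],[0,0,-0.07,0],[-0.02,0,-0.085,0],[-0.05,0,-0.085,0],[-0.08,0,-0.085,0],[-0.115,0,-0.085,0],[-0.15,0,-0.085,0],[-0.175,0,-0.085,0],[-0.175,0,-0.085,0]])

```text
time: 7.28
eef_pos: [0.499, 0.0406, 0.1652]
orientation: [2.474, 1.935, -0.005]
force: [1.1, 1.1, -0.3]
grip_width: 0.0004
```

Run:
```python
from h import *
togo(-.105,0,.038)
s=observe();c=read_camera('top');P=cloud(c);J=jig(P)
m=(J[...,0]<-.093)&(J[...,0]>-.17)&(abs(J[...,1])<.02)&(J[...,2]>.025)&(J[...,2]<.056);print('top rod',m.sum(),J[m][:,0].min() if m.any() else 0)
m=(abs(J[...,0]-.067)<.02)&(abs(J[...,1])<.017);print('pad z',np.percentile(J[m][:,2],[10,50,90]))
s=observe();c=read_camera('wrist');pickle.dump((s,c),open('w2.pkl','wb'));save('w2',c['image'])
```

```text
eef [0.499  0.0406 0.1652] jig [-0.1132 -0.0003  0.1652] yaw 76.06402231605836 tilt z [-0.002 -0.002 -1.   ] tool shift [ 0.0085 -0.0002  0.1272] spin -0.4959776839416463
top rod 0 0
pad z [0.09215921 0.10281107 0.1089522 ]
```

View pics/w2.png

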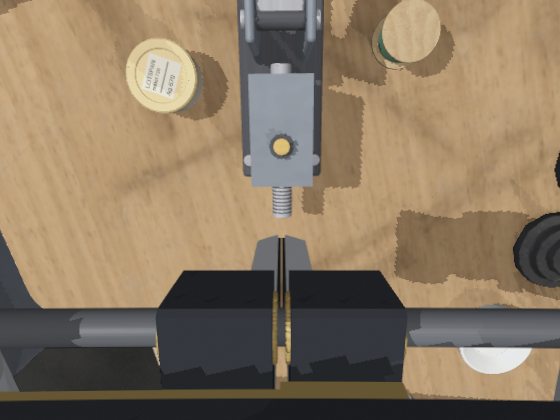

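Wrist view: rod sticking out from (282,187) to (282,217), straight ahead of the closed fingers; the pedal is back up.

Run:
```python
from h import *
s,c=pickle.load(open('w2.pkl','rb'))
P=cloud(c,s);J=jig(P)
m=(J[...,0]<-.093)&(J[...,0]>-.17)&(abs(J[...,1])<.02)&(J[...,2]>.025)&(J[...,2]<.056)
v,u=np.nonzero(m);k=(u>262)&(u<302)&(v<230);q=J[m][k];print(u[k].min(),u[k].max(),v[k].min(),v[k].max(),q[:,0].min(),np.median(q[:,1]),np.percentile(q[:,2],[50,95]))
print('end',jig(onz(c,[[282,216.5]],.044,s)),'edges y',jig(onz(c,[[271.5,205],[293,205],[272,190],[293,190]],.038,s)))
print('block front top',jig(onz(c,[[250,186.5],[313,186.5],[250,74],[313,74]],.064,s)))
```

```text
273 291 187 217 -0.12017621575806364 -0.0015267140864389673 [0.04400847 0.04584771]
end [[-0.11906618 -0.00145209  0.044     ]] edges y [[-0.11061235  0.00729001  0.038     ]
 [-0.11073907 -0.01074627  0.038     ]
 [-0.09783747  0.00670186  0.038     ]
 [-0.09796063 -0.01073668  0.038     ]]
block front top [[-0.09025098  0.02250772  0.064     ]
 [-0.09058622 -0.02495451  0.064     ]
 [-0.01068041  0.02023474  0.064     ]
 [-0.01100069 -0.02377694  0.064     ]]
```

>>> send_rows(commands=[[0.003,0,0.0,0],[0.007,0.0005,0,0],[0.007,0.0005,0,0],[0.007,0.0005,0,0],[0.007,0.0005,0.02,0],[0.007,0.0005,0.045,0],[0.007,0.0005,0.07,0],[0.007,0.0005,0.095,0],[0.007,0.0005,0.115,0],[0.007,0.0005,0.127,0],[0.007,0.0005,0.127,0],[0.007,0.0005,0.127,0]], fingers=-1)

```text
time: 8.88
eef_pos: [0.5031, 0.0511, 0.0391]
orientation: [2.469, 1.941, 0.001]
force: [-0.3, -0.2, -0.7]
grip_width: 0.0939
```

Run:
```python
from h import *
togo(-.106,-.0008,.038)
s=observe();c=read_camera('wrist');pickle.dump((s,c),open('w3.pkl','wb'));save('w3',c['image'])
```

```text
eef [0.5031 0.0511 0.0391] jig [-0.102  -0.0018  0.0391] yaw 76.35382284173365 tilt z [ 0.001  0.    -1.   ] tool shift [-0.004  -0.001   0.0011] spin -0.20617715826635674
```

View pics/w3.png

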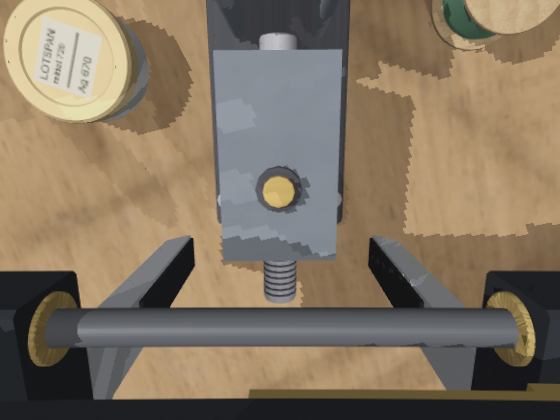

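The open fingers (inner edges 193 and 369, mid 281) are centred on the rod (264–298, mid 281). Shift back 4 mm from the block, then close.

>>> send_rows(commands=[[-0.002,0,0.001,0],[-0.004,0,0.001,0],[-0.004,0,0.001,0]])

```text
time: 9.3
eef_pos: [0.5017, 0.0468, 0.0377]
orientation: [2.47, 1.941, 0.0]
force: [1.5, 0.4, -0.3]
grip_width: 0.0938
```

>>> send_rows(commands=[[0,0,0,0],[0,0,0,0],[0,0,0,0],[0,0,0,0],[0,0,0,0],[0,0,0,0],[0,0,0,0],[0,0,0,0]], fingers=1)

```text
time: 10.3
eef_pos: [0.5016, 0.0472, 0.0375]
orientation: [2.47, 1.942, 0.0]
force: [-0.3, 0.1, 0.4]
grip_width: 0.0174
```

```bash
python3 -c "
from h import *
togo(-.106,-.0008,.038);s=observe();print(s['force'],s['wrist_torque'],s['grip_width'])"
```

```text
eef [0.5016 0.0472 0.0375] jig [-0.1062 -0.0014  0.0375] yaw 76.35696046554767 tilt z [ 0.  0. -1.] tool shift [ 0.0002 -0.0006 -0.0005] spin -0.20303953445232992
[-0.29565356  0.12561071  0.39790907] [-0.00079194 -0.09684577  0.04536162] 0.017436255221668057
```

>>> send_rows(commands=[[0,0,0,0],[0,0,0,0],[0,0,0,0],[0,0,0,0]])

```text
time: 10.8
eef_pos: [0.5016, 0.0472, 0.0375]
orientation: [-2.469, -1.942, 0.0]
force: [-0.9, 0.4, -0.2]
grip_width: 0.0152
```

Gripped with no lateral load. Draw gently.

>>> send_rows(commands=[[-0.001,0,0,0],[-0.002,0,0,0],[-0.003,0,0,0],[-0.004,0,0,0],[-0.005,0,0,0],[-0.006,0,0,0],[-0.007,0,0,0],[-0.008,0,0,0],[-0.009,0,0,0],[-0.01,0,0,0],[-0.011,0,0,0],[-0.012,0,0,0]])

```text
time: 12.3
eef_pos: [0.4998, 0.0384, 0.0376]
orientation: [-2.466, -1.944, -0.007]
force: [1.0, 7.7, -1.9]
grip_width: 0.0152
```

>>> send_rows(commands=[[-0.001,0,0,0],[-0.002,0,0,0],[-0.003,0,0,0],[-0.004,0,0,0],[-0.005,0,0,0],[-0.006,0,0,0],[-0.007,0,0,0],[-0.008,0,0,0],[-0.009,0,0,0],[-0.01,0,0,0],[-0.011,0,0,0],[-0.012,0,0,0]])

```text
time: 13.8
eef_pos: [0.497, 0.0267, 0.0376]
orientation: [-2.466, -1.944, -0.007]
force: [0.0, 7.1, -1.9]
grip_width: 0.0148
```

Run:
```python
from h import *
togo(-.136,-.0014,.0375)
s=observe();c=read_camera('wrist');pickle.dump((s,c),open('w4.pkl','wb'));save('w4',c['image'])
```

```text
eef [0.497  0.0267 0.0376] jig [-0.1272 -0.0016  0.0376] yaw 76.49085523648084 tilt z [ 0.003  0.004 -1.   ] tool shift [-0.0088 -0.0002  0.    ] spin -0.06914476351916221
```

View pics/w4.png

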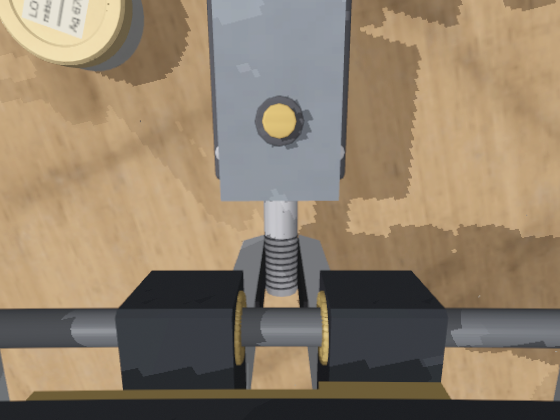

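The rod is drawn with it: end at (282,294), groove end at row 235, block top edge at row 200; the red band is not out yet.

```bash
cat > rod.py <<'E'
from h import *
s=observe();c=read_camera('wrist')
I=c['image'].astype(int)
P=cloud(c,s);J=jig(P)
m=(J[...,0]<-.0905)&(J[...,0]>-.19)&(abs(J[...,1]+.0012)<.0065)&(J[...,2]>.035)&(J[...,2]<.052)
v,u=np.nonzero(m);q=J[m];print('min x',np.sort(q[:,0])[:3].round(4),'vmax',v.max(),'top z',np.percentile(q[:,2],95))
r=(I[...,0]>110)&(I[...,1]<70)&(I[...,2]<70)&m
if r.any(): print('red x',np.percentile(J[r][:,0],[2,50,98]).round(4),r.sum(), 'rows',np.nonzero(r)[0].min(),np.nonzero(r)[0].max())
for x in np.arange(-.155,-.09,.01):
    k=abs(q[:,0]-x)<.005
    if k.sum()>10: print(round(x,3),'ymid',(q[k,1].min()+q[k,1].max())/2,np.median(q[k,1]))
togo(-.136,-.0014,.0375)
E
python3 rod.py; python3 -c "
from h import *
s,c=pickle.load(open('w4.pkl','rb'));print(jig(onz(c,[[282,294],[282,235]],.045,s)))"
```

```text
min x [-0.1412 -0.1412 -0.1412] vmax 296 top z 0.04586160529134091
-0.145 ymid -0.0015651443925831284 -0.0018328762879475022
-0.135 ymid -0.0013262933629072044 -0.001373267148907536
-0.125 ymid -0.0011238776192686924 -0.0013998094989665956
-0.115 ymid -0.0011318218678856243 -0.0014203396602683112
-0.105 ymid -0.001190379061861571 -0.0014467201932137535
-0.095 ymid -0.001223895668314995 -0.0014791692293406194
eef [0.4969 0.0264 0.0376] jig [-0.1276 -0.0016  0.0376] yaw 76.47610017883447 tilt z [ 0.002  0.003 -1.   ] tool shift [-0.0084 -0.0002  0.    ] spin -0.08389982116553085
[[-0.13926925 -0.00230684  0.045     ]
 [-0.11010377 -0.00234847  0.045     ]]
```

>>> send_rows(commands=[[-0.001,0,0,0],[-0.002,0,0,0],[-0.003,0,0,0],[-0.004,0,0,0],[-0.005,0,0,0],[-0.006,0,0,0],[-0.007,0,0,0],[-0.008,0,0,0],[-0.009,0,0,0],[-0.01,0,0,0],[-0.0105,0,0,0],[-0.0105,0,0,0]])

```text
time: 15.4
eef_pos: [0.4946, 0.0164, 0.0376]
orientation: [-2.466, -1.944, -0.007]
force: [1.4, 7.5, -1.6]
grip_width: 0.015
```

>>> send_rows(commands=[[0,0,0,0],[0,0,0,0],[0,0,0,0],[0,0,0,0]])

```text
time: 15.9
eef_pos: [0.4947, 0.0164, 0.0376]
orientation: [-2.467, -1.944, -0.007]
force: [0.9, 7.0, -2.2]
grip_width: 0.0153
```

```bash
python3 rod.py
python3 - <<'E'
from h import *
s=observe();print(s['force'],s['grip_width'],abs(s['joint_vel']).max())
c=read_camera('wrist');pickle.dump((s,c),open('w5.pkl','wb'));t=read_camera('top');o=np.hstack([c['image'][100:320,180:380],cv2.resize(t['image'][170:310,120:300],None,fx=220/140,fy=220/140)[:220]])
save('w5',cv2.resize(o,None,fx=1.6,fy=1.6))
P=cloud(t);J=jig(P);m=(abs(J[...,0]-.067)<.015)&(abs(J[...,1])<.014);print('pad z',np.percentile(J[m][:,2],[10,50,90]))
E
```

```text
min x [-0.1516 -0.1516 -0.1514] vmax 296 top z 0.045900709234057376
red x [-0.1027 -0.0993 -0.0958] 469 rows 180 196
-0.155 ymid -0.0011753699704715771 -0.0012389672420107128
-0.145 ymid -0.0011943607034438503 -0.00148374325824202
-0.135 ymid -0.0011803953160780239 -0.0015056789473504425
-0.125 ymid -0.001255948950769901 -0.0015330075574697508
-0.115 ymid -0.0013120428946925616 -0.0015646110387558523
-0.105 ymid -0.0011185807833882242 -0.001162611623655802
-0.095 ymid -0.001139919605096466 -0.0011864862536611345
eef [0.4946 0.0164 0.0376] jig [-0.1377 -0.0017  0.0376] yaw 76.49008362245958 tilt z [ 0.003  0.004 -1.   ] tool shift [ 0.0017 -0.0003  0.0001] spin -0.06991637754042301
[ 0.32304661  6.24052444 -1.39333622] 0.015124731038152425 0.0007964634575235441
pad z [0.09852138 0.10398665 0.10916207]
```

View pics/w5.png

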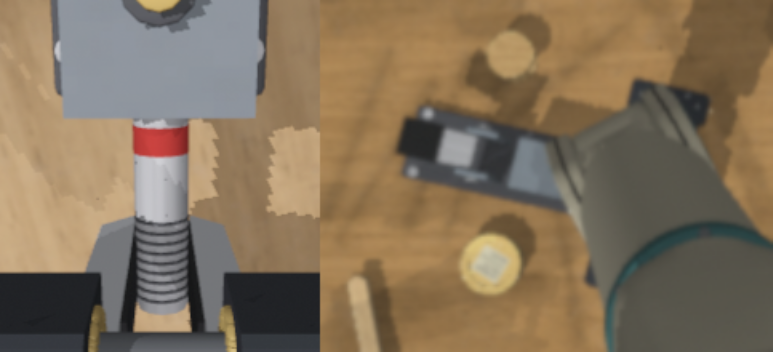

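The whole red band, (135–187, 125–155) in the left crop, is out with bright rod behind it. The pedal is up, and the tin and spool are in place. Handing in.

```bash
python3 -c "
from h import *
print(job.hand_in())"
```

```text
the job is handed in; nothing more can be done
None
```

I pressed the pedal to its stop and the rod was kicked out to about 30 mm. After the pedal sprang back, I gripped the rod's end and drew it out slowly. I handed the job in at about 16 s, still gripping the rod; no verdict was reported.

**Pedal press:** the force on the tool jumped from 16 to 39 N at the stop. That is close to the 40 N limit for the arm or gripper body, but the fingertips were what touched the pad.

**Last checks before hand-in:**
- **Rod position:** the end is about 61 mm out of the block (jig x about -0.151 m). The depth reading and the red band's position agree to about 1 mm, and the whole band is visible.
- **Alignment:** the rod's sideways drift along its length was under 0.5 mm. Its y offset was about -1.2 mm in the wrist camera and about 0 in the top camera, which is within the 2 mm calibration.
- **Grip and load:** the fingers read about 15 mm on the 16 mm rod. The steady pull was about 7 N, the rod was at rest, and there was almost no sideways force.
- **Pedal:** the pad is back up at about 104 mm.
- **Bystanders:** the tin and spool look unmoved in the last picture. The dish and file were outside that crop, so I did not re-check them, but the arm did not go near them.

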